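Catch the thread and close the wing cap of the jacks pot

ROBOT

A 6-joint arm with a two-finger parallel gripper is mounted at the origin on the work surface. World frame = base frame: x ahead of the robot, y to its left, z up, the work surface at z = 0. Lengths are in m, angles in rad, forces in N, time in s.
With the tool pointing down it reaches from about 0.225 to 0.875 m from the base axis. Payload 3.4 kg.
Tool frame: the origin (TCP) lies at the very end of the fingers, on their centre line; the grasp point (between the pads) lies 19 mm behind it; z points along the fingers, y is the direction in which the jaws open and shut (so a half turn about z gives the same grasp; the last joint's range is limited). The gripper opens to 85 mm and grips with 20 to 120 N. Pads are 22 mm wide; open, the fingers measure 114 mm over their backs; the gripper's body (76 mm by 85 mm) begins 54 mm behind the grasp point. The pads swing forward as they close: fully open they stand 13 mm farther back than shut.
Start: joints at [-1.4, 0.276, 1.505, -0, 1.361, -0.121], TCP at [0.165, -0.551, 0.197] pointing down, gripper open.
Joint ranges: [-2.89, 2.89], [-0.75, 2.08], [0.22, 2.7], [-1.18, 4.32], [0.11, 2.71], [-2.7, 2.7]. Speed limits (rad/s): [2.57, 2.57, 3.14, 3.14, 3.14, 3.14].

INTERFACE

Orientations are given as a unit quaternion [w, x, y, z].
In Python, from rig import telemetry, cams, sign_off, spotter gives the robot as it stands.
- The arm moves only by the tool servo_tool, never from a script. Its argument "steps" is a list of rows, each a list of 6 numbers: the shift along the tool's x, y, z in mm, then the turn, a rotation vector about the tool's x, y, z in degrees. In form: [[x, y, z, ax, ay, az], ...]. A call has 1 to 8 rows; each row is the pose to reach, as a shift and turn from the pose commanded when the call began, along the tool's axes at that moment; what a row does not reach only later rows make up. A row lasts 1/10 s, in which the tool goes at most 50 mm and 8.59 degrees, less where a joint would pass 70% of its speed; a pose out of reach is approached as far as the arm can. A call with a gripper value outside its range is refused whole. "hand" is the closure in counts, from 0 (fully open) to 255 (shut), set as the call begins (left out, the last holds). The fingers move at their own pace and stop on an object; "grip_force" is the grip in N (left out, the last holds). Time passes only in rows, so rows that repeat a pose let the fingers close. It gives the time, the measured TCP pose, the force and the opening at its end, in the units of the state.
- telemetry.get_state(): the state, without advancing time (a new reading comes with each control period).
- cams.get_image(name): name is "scene" or "top"; returns (picture, depth): 384x512x3 uint8, red, green, blue; 384x512 float32, m along the optical axis (not along the pixel's ray), 0 where there is no reading.
- cams.camera_model(name): a dict with "camera_matrix" (3x3 intrinsics, pixels), "D" ([k1, k2, p1, p2, k3] as OpenCV has them; the pictures are not rectified), "origin" and "rotation" of the camera in the world. Camera axes: x right, y up, looking along -z (the intrinsics and any distortion apply to the point x, -y, -z); pixel columns grow to the right and rows downward; lengths in m; the calibration is good to about 2 mm. A picture is of the moment at which its call begins. camera_model takes no time and is no camera call.
- sign_off(): hands the job in, once; it reports no verdict.
Trained networks look in the newest picture that a camera, given by its name, has taken for a name from the list of things; names that differ only in an ending like _2 or _b are one class to them, and where a whole thing is asked for, a point or a joint stands for the part that bears it (a point fixed in the world has none). Each returns a list of dicts, best first, with "conf" (0 to 1); they miss things now and then, are a little off and sometimes report something else, mostly with a low value. They report only what shows in the picture. A call takes as long as a camera call.
- spotter.outline_of(query, camera): "region" (384x512 bool, what is visible of it) and "rect" ([left, top, width, height] in pixels, round what is visible of it).
The state is a dict: "clock": time; "qpos": joint angles; "qd": joint speeds; "effort": joint torques, N m; "position": TCP position; "ee_rot": TCP orientation; "contact_force": force on the tool from outside, world axes, zero at the start; "moment": the same for the moment, N m; "width": finger opening in m.
Only numpy, scipy, OpenCV 4.12 (cv2) and the standard library are available. Lean on these libraries where they do the work, as an engineer would, in place of code of your own. Each camera call takes 0.05 s, during which the arm holds its last target.

TASK

The cap with the wing grip on the wide aluminium pot is only sitting on top of its thread, a little past the thread start. Without lifting it off, turn it backward (counter-clockwise from above) until its nose points at the long start mark and the cap drops into the thread, then screw it forward (clockwise) until its nose is at the round stud where it stops, and let go. Do not turn it forward before it has dropped, and do not push the wooden bowl about.

Things in the scene. Friction and masses are not known exactly. Their poses are not given: they have to be found in the camera images.
- pot: Wide round aluminium pot fixed to the shelf, 86 mm across, with a flat shoulder 108 mm across, 75 mm above the shelf; the threaded neck stands on it under the cap. (The slimmer pot with a round knob is a bystander, already shut.) Origin: centre of the underside, on the thread's vertical axis; z up; +x points to the start mark, a radial bar 8 mm wide on the shoulder, 48 to 66 mm from the axis.
- pot_home (a point): Top of the round home stud on the pot's shoulder, 7 mm across, 5 mm high, 50 mm from the axis, 68 degrees clockwise (from above) from the start mark. The thread: when the cap's x is within 14 degrees of the pot's x (aim for equal) the cap can go down 12 mm, by its own weight or lowered in the grip; then it turns clockwise freely to a hard stop at 70 degrees and counter-clockwise to 14.
- cap: Loose grey plastic cap (about 70 g) on the pot: round, 72 mm across, 30 mm high, with a straight wing grip over its middle, 58 long, 14 thick, rising 28 mm above the flat top. Origin: centre of the lower edge; z up; x along the wing to the nose. At the start it sits level, origin 92 mm above the pot's, x 31 to 47 degrees clockwise of the pot's x. Dropped: 80 mm; home: 77 mm.
- cap_nose (a point): Tip of the small nose that sticks out of the cap's upper edge at one end of the wing grip: 45 mm from the cap's axis along its x, 27 mm above its lower edge. After the drop the cap need not be pushed down while turning: it has 2 mm of play upward and sinks the last 3 mm as it turns or when let go. Sideways play 1.5 mm.
- bowl: Loose wooden bowl, 124 mm across the rim and 50 mm high, with a pink ball in it; a bystander farther from the robot. Origin: centre of the underside.

How it is judged:
On the way:
1. the cap, turned back, has dropped into the thread with its nose within 25 degrees of the start mark (z of cap in the frame of pot below 0.084 m and x of cap_nose in the frame of pot above 0.0408 m and angle between cap's own z axis and vertical below 0.12 rad), for 0.1 s.
At the end, for the whole second after the job is handed in: The cap is down in the thread (its lower edge less than 82.5 mm above the shelf, level within 7 degrees), turned forward (clockwise) at least 52 degrees from the start mark, released and at rest (z of cap in the frame of pot below 0.0825 m and x of cap_nose in the frame of pot below 0.0277 m and y of cap_nose in the frame of pot below 0 m and angle between cap's own z axis and vertical below 0.12 rad and linear speed of cap below 0.02 m/s); the robot touches nothing.
It fails at once if the cap is turned forward more than about 62 degrees from the start mark while still up on the thread (z of cap in the frame of pot above 0.089 m and x of cap_nose in the frame of pot below 0.0211 m).
It fails at once if the cap is lifted more than 15 mm off the thread (z of cap in the frame of pot above 0.107 m).
It fails at once if the bowl is moved more than 20 mm (distance of bowl from where it was at the start of the episode above 0.02 m).
It also fails if it takes over 38 s, if anything falls off the work surface, if the arm or the gripper's body presses on something with over 40 N, if the wrist force passes 120 N, or if a joint passes its speed limit or range.

## Working session

There is one attempt and no reset: what is moved stays moved. The work goes in short steps, Python scripts to look and compute and a tool call to move; the robot and the scene stay as the last step left them, time stands still between calls to the robot, and variables do not carry over. Pictures are saved under pics/ and viewed, and the job is handed in when it is done.

Besides the shell and the picture viewer there is one more tool, called after "Call:" by a JSON object that holds its "fn" and its "kwargs", one argument or row to a line. servo_tool: Moves the arm, as the interface text tells. Its arguments: {"type":"object","properties":{"steps":{"type":"array","items":{"type":"array","items":{"type":"number"}}},"hand":{"type":"number"},"grip_force":{"type":"number"}},"required":["steps"]}

```bash
mkdir -p pics; ls
cat > h.py <<'E'
import numpy as np, cv2
from rig import telemetry, cams, sign_off, spotter
def cloud(name,depth):
    m=cams.camera_model(name);K=np.array(m["camera_matrix"]);D=np.array(m["D"])
    h,w=depth.shape;u,v=np.meshgrid(np.arange(w),np.arange(h))
    p=cv2.undistortPoints(np.stack([u,v],-1).reshape(-1,1,2).astype(np.float64),K,D).reshape(h,w,2)
    P=np.stack([p[...,0]*depth,-p[...,1]*depth,-depth],-1)
    return P@np.array(m["rotation"]).T+np.array(m["origin"])
def save(img,n,s=1.5):
    cv2.imwrite(f"pics/{n}.png",cv2.resize(img[...,::-1],None,fx=s,fy=s,interpolation=cv2.INTER_CUBIC))
E
python3 - <<'E'
from h import *
for n in("scene","top"):
    i,d=cams.get_image(n);save(i,n+"0");np.savez(f"{n}0.npz",i=i,d=d)
    print(cams.camera_model(n))
    for q in("cap","pot","bowl"):
        for r in spotter.outline_of(q,n): print(n,q,r["conf"],r["rect"])
print(telemetry.get_state())
E
```

```text
pics
{'camera_matrix': array([[465.284197  ,   0.        , 251.37344677],
       [  0.        , 465.284197  , 182.89916614],
       [  0.        ,   0.        ,   1.        ]]), 'D': array([-0.13586812,  0.        ,  0.        ,  0.        ,  0.        ]), 'origin': array([ 1.31096114, -0.31091747,  0.71804721]), 'rotation': array([0.75471327, 0.35328109, 0.23202998, 0.50175934])}
scene cap 0.67 [276.3, 127.3, 33.9, 36.3]
scene pot 0.73 [270.9, 152.8, 44.6, 44.2]
scene bowl 0.7 [301.5, 197.5, 57.2, 46.3]
{'camera_matrix': array([[363.46413511,   0.        , 256.54295403],
       [  0.        , 363.46413511, 190.41977932],
       [  0.        ,   0.        ,   1.        ]]), 'D': array([0.02355353, 0.        , 0.        , 0.        , 0.        ]), 'origin': array([ 0.489272  , -0.01841343,  0.82357388]), 'rotation': array([-0.66592793, -0.06544568,  0.07606372,  0.73923688])}
top cap 0.78 [167.0, 211.6, 38.8, 39.1]
top pot 0.68 [157.6, 200.0, 61.5, 61.0]
top bowl 0.58 [158.4, 125.4, 58.2, 53.4]
{'clock': 0.4, 'qpos': array([-1.40001249e+00,  2.76045796e-01,  1.50510427e+00,  4.83394195e-06,
        1.36068630e+00, -1.21030557e-01]), 'qd': array([ 0.00056229, -0.00100721, -0.00263999,  0.00110957, -0.00062406,
       -0.00129115]), 'effort': array([-7.79270995e-04, -4.16173875e+01, -2.45743006e+01, -3.33896523e-04,
        3.31170173e-03,  5.37685139e-06]), 'position': array([ 0.16539145, -0.55063703,  0.19636325]), 'ee_rot': array([-1.21876643e-04,  9.89374482e-01,  1.45389547e-01, -6.68019952e-07]), 'contact_force': array([ 0.7474621 , -0.23701716,  0.27417884]), 'moment': array([-0.02782008,  0.03824062, -0.04498982]), 'width': 0.08528288231367553}
```

```bash
python3 - <<'E'
s=open('h.py').read()
s=s.replace('np.array(m["rotation"]).T','Rotation.from_quat(m["rotation"],scalar_first=True).as_matrix().T').replace("import numpy as np, cv2","import numpy as np, cv2\nfrom scipy.spatial.transform import Rotation")
open('h.py','w').write(s)
E
python3 - <<'E'
from h import *
for n,(x,y,w,h) in dict(scene=(250,100,130,150),top=(140,110,110,160)).items():
    z=np.load(n+"0.npz");i,d=z['i'],z['d'];P=cloud(n,d)
    np.save(n+"P.npy",P)
    save(i[y:y+h,x:x+w],n+"crop",3.7)
    print(n,np.nanmedian(P[...,2]), (d==0).mean())
    for (u,v) in [(186,231),(187,150),(188,190)] if n=="top" else [(293,145),(330,220)]:print(u,v,P[v,u])
E
```

```text
scene 0.0006409032669741355 0.004231770833333333
293 145 [0.57639681 0.10133325 0.1251511 ]
330 220 [0.74897064 0.10455868 0.04942803]
top -0.0009329470932586403 0.0041046142578125
186 231 [0.5630992  0.10199431 0.14820045]
187 150 [0.75342952 0.10585056 0.04756402]
188 190 [0.67290573 0.11748075 0.0009858 ]
```

View pics/top0.png

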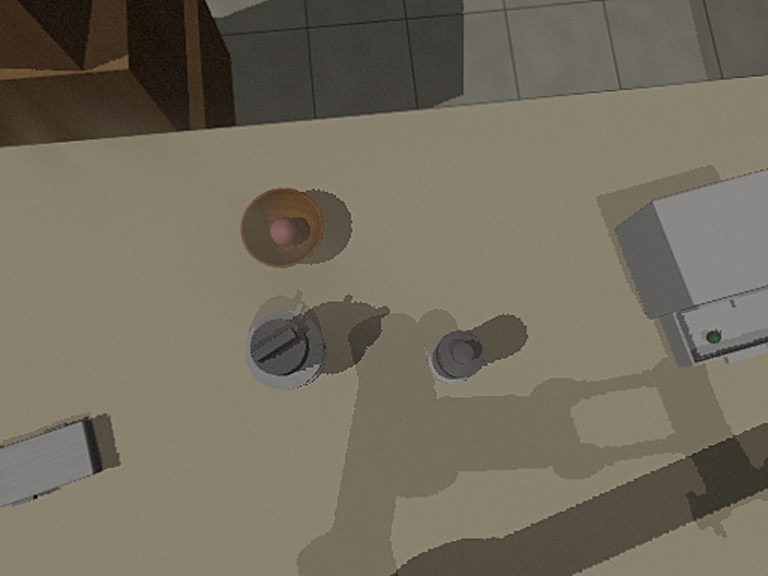

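View pics/scene0.png

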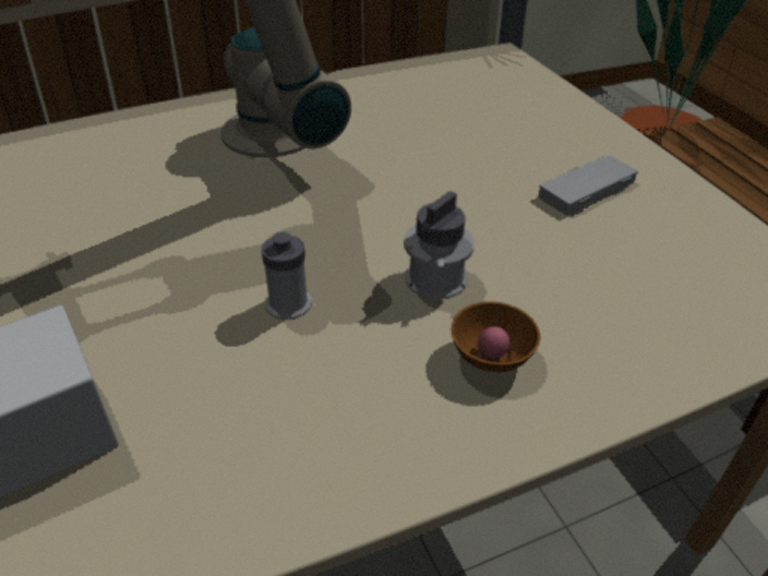

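View pics/topcrop.png

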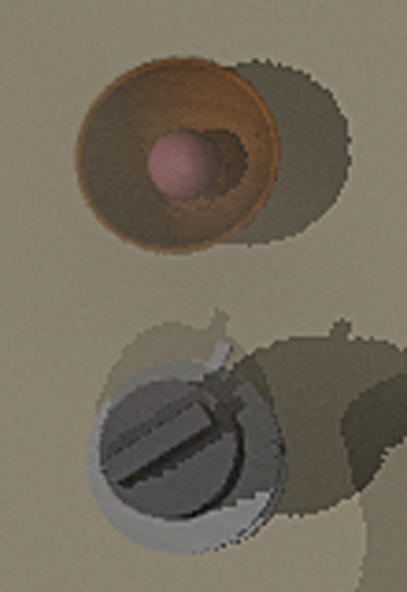

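View pics/scenecrop.png

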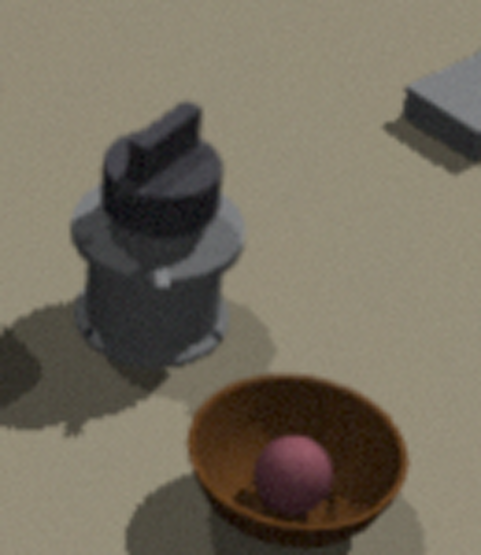

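Run:
```python
from h import *
from scipy.optimize import least_squares
for n in("top","scene"):
    P=np.load(n+"P.npy");z=np.load(n+"0.npz")
    c=np.array([.565,.10]);near=np.linalg.norm(P[...,:2]-c,axis=-1)<.085
    Z=P[...,2]
    print(n,np.histogram(Z[near],bins=np.arange(0,.17,.005)))
    def circ(m,lab,R=None):
        Q=P[m][:,:2]
        cc,r=cv2.minEnclosingCircle(Q.astype(np.float32)); print(lab,m.sum(),cc,r,Q.mean(0))
    circ(near&(Z>.070)&(Z<.080),"shoulder")
    circ(near&(Z>.114)&(Z<.128),"captop")
    w=near&(Z>.143)
    circ(w,"wing"); r=cv2.minAreaRect(P[w][:,:2].astype(np.float32));print(r)
    Q=P[w][:,:2];Q=Q-Q.mean(0);e,V=np.linalg.eigh(Q.T@Q);print("wing ang",np.degrees(np.arctan2(*V[::-1,1])),"z",Z[w].mean())
    m=near&(Z>.06)&(Z<.084); 
    D=np.linalg.norm(P[...,:2]-c,axis=-1)
    for v,u in np.argwhere(m&(D>.056)): print(u,v,P[v,u].round(3),z['i'][v,u]) if z['i'][v,u].mean()>125 else 0
```

```text
top (array([766,   7,   0,   0,   0,   0,   0,   0,   0,   0,   0,   0,   0,
         8, 692, 315,   9,   0,   7,  16,   9,  15,  10, 141, 675,  20,
        15,  11,  19, 176,  63,   0,   0]), array([0.   , 0.005, 0.01 , 0.015, 0.02 , 0.025, 0.03 , 0.035, 0.04 ,
       0.045, 0.05 , 0.055, 0.06 , 0.065, 0.07 , 0.075, 0.08 , 0.085,
       0.09 , 0.095, 0.1  , 0.105, 0.11 , 0.115, 0.12 , 0.125, 0.13 ,
       0.135, 0.14 , 0.145, 0.15 , 0.155, 0.16 , 0.165]))
shoulder 1007 (0.5720267295837402, 0.10487813502550125) 0.05991993099451065 [0.56222624 0.10152713]
captop 831 (0.5711250305175781, 0.10574465990066528) 0.04051244258880615 [0.5661116  0.10587362]
wing 247 (0.5646823644638062, 0.10731656849384308) 0.02884613908827305 [0.56673408 0.10844738]
((0.5672123432159424, 0.10859232395887375), (0.01428319327533245, 0.05735962837934494), 26.75968360900879)
wing ang 116.79650992955304 z 0.14902269543533356
201 203 [0.625 0.08  0.079] [128 127 125]
198 204 [0.624 0.086 0.08 ] [127 126 123]
199 204 [0.623 0.084 0.08 ] [129 126 122]
201 204 [0.623 0.08  0.078] [129 126 123]
169 218 [0.601 0.148 0
[... 2615 characters left out ...]
2 0.156 0.078] [126 127 126]
315 158 [0.583 0.158 0.077] [136 133 124]
314 159 [0.585 0.154 0.078] [127 127 130]
315 159 [0.586 0.156 0.077] [133 129 126]
314 160 [0.591 0.151 0.079] [128 130 131]
315 160 [0.588 0.155 0.076] [129 130 127]
316 160 [0.589 0.157 0.076] [139 136 121]
315 161 [0.59  0.154 0.075] [127 129 126]
316 161 [0.592 0.156 0.076] [140 136 123]
315 162 [0.595 0.152 0.076] [129 131 128]
316 162 [0.596 0.154 0.076] [140 136 126]
315 163 [0.6   0.148 0.078] [130 128 126]
315 164 [0.604 0.146 0.079] [129 130 125]
294 174 [0.62  0.085 0.08 ] [125 130 131]
293 175 [0.623 0.081 0.082] [126 127 129]
294 175 [0.622 0.084 0.08 ] [132 133 134]
293 176 [0.626 0.079 0.082] [124 125 127]
```

Run:
```python
from h import *
from scipy.optimize import least_squares
for n,c0 in(("top",(.567,.1055)),("scene",(.571,.1055))):
    P=np.load(n+"P.npy");Z=P[...,2];c0=np.array(c0)
    def rim(m,R):
        Q=P[m][:,:2]; a=np.arctan2(*(Q-c0).T[::-1]);r=np.linalg.norm(Q-c0,axis=1)
        b=((a+np.pi)/np.radians(10)).astype(int);E=[]
        for k in range(36):
            s=b==k
            if s.sum()>3 and r[s].max()>.8*R: E.append(Q[s][np.argsort(r[s])[-2]])
        E=np.array(E)
        f=least_squares(lambda p:np.linalg.norm(E-p[:2],axis=1)-p[2],[*c0,R],loss="soft_l1",f_scale=.001)
        g=least_squares(lambda p:np.linalg.norm(E-p,axis=1)-R,c0,loss="soft_l1",f_scale=.001)
        print(n,R,len(E),f.x.round(4),g.x.round(4))
        return g.x
    D=np.linalg.norm(P[...,:2]-c0,axis=-1)
    c=rim((Z>.070)&(Z<.077)&(D<.068),.054)
    rim((Z>.115)&(Z<.127)&(D<.045),.036)
    w=(Z>.143)&(D<.05);print("wing rect",cv2.minAreaRect(P[w][:,:2].astype(np.float32)))
    D=np.linalg.norm(P[...,:2]-c,axis=-1);m=(Z>.06)&(Z<.09)&(D>.0575)&(D<.07)
    Q=P[m];print(np.c_[Q[:, :3].round(3),np.degrees(np.arctan2(Q[:,1]-c[1],Q[:,0]-c[0])).round(0)][:30]);
```

```text
top 0.054 36 [0.5671 0.1089 0.0531] [0.5672 0.1089]
top 0.036 35 [0.5669 0.1083 0.0351] [0.5672 0.1082]
wing rect ((0.5672123432159424, 0.10859232395887375), (0.01428319327533245, 0.05735962837934494), 26.75968360900879)
[[  0.628   0.084   0.078 -22.   ]
 [  0.626   0.086   0.078 -21.   ]
 [  0.626   0.084   0.076 -23.   ]
 [  0.625   0.082   0.081 -25.   ]
 [  0.625   0.08    0.079 -27.   ]
 [  0.625   0.078   0.077 -28.   ]
 [  0.624   0.086   0.08  -22.   ]
 [  0.623   0.084   0.08  -24.   ]
 [  0.623   0.082   0.078 -26.   ]
 [  0.623   0.08    0.078 -27.   ]
 [  0.624   0.078   0.074 -28.   ]
 [  0.622   0.086   0.077 -22.   ]
 [  0.622   0.084   0.077 -24.   ]
 [  0.621   0.082   0.08  -27.   ]
 [  0.621   0.08    0.08  -28.   ]
 [  0.62    0.084   0.078 -25.   ]
 [  0.619   0.082   0.08  -27.   ]
 [  0.619   0.081   0.076 -29.   ]]
scene 0.054 26 [0.5702 0.1063 0.0525] [0.5689 0.1071]
scene 0.036 28 [0.5704 0.1059 0.0348] [0.5695 0.1065]
wing rect ((0.5705780386924744, 0.10683382302522659), (0.014690405689179897, 0.0580902099609375), 26.624664306640625)
[[  0.62    0.08    0.08  -28.   ]
 [  0.623   0.081   0.082 -26.   ]
 [  0.622   0.084   0.08  -24.   ]
 [  0.625   0.084   0.082 -22.   ]
 [  0.623   0.078   0.08  -28.   ]
 [  0.626   0.079   0.082 -26.   ]
 [  0.626   0.082   0.08  -24.   ]
 [  0.629   0.083   0.082 -22.   ]
 [  0.623   0.079   0.076 -28.   ]
 [  0.628   0.079   0.08  -26.   ]
 [  0.627   0.082   0.078 -24.   ]
 [  0.631   0.081   0.082 -22.   ]
 [  0.626   0.077   0.077 -28.   ]
 [  0.629   0.078   0.078 -26.   ]
 [  0.628   0.081   0.077 -24.   ]
 [  0.627   0.084   0.075 -22.   ]]
```

Call:
{"fn": "servo_tool", "kwargs": {
  "steps": [
    [576,-515,0,0,0,-100],
    [576,-515,0,0,0,-100],
    [576,-515,0,0,0,-100],
    [576,-515,0,0,0,-100],
    [576,-515,0,0,0,-100],
    [576,-515,0,0,0,-100],
    [576,-515,0,0,0,-100],
    [576,-515,0,0,0,-100]
  ],
  "hand": 0,
  "grip_force": 40
}}

```text
clock: 1.2
position: [0.375, -0.2079, 0.1969]
ee_rot: [0.001, 0.733, 0.681, 0.0]
contact_force: [0.8, -1.1, -0.3]
width: 0.0851
```

```bash
cat > go.py <<'E'
import sys
from h import *
# usage: go.py x y z yaw  -> row from current measured pose to the target (tool down, tool-x at yaw deg)
x,y,z,yaw=map(float,sys.argv[1:])
s=telemetry.get_state();R=Rotation.from_quat(s["ee_rot"],scalar_first=True)
a=np.radians(yaw);T=Rotation.from_matrix(np.array([[np.cos(a),np.sin(a),0],[np.sin(a),-np.cos(a),0],[0,0,-1]]))
print("t",s["clock"],"pos",s["position"].round(4),"yaw",np.degrees(np.arctan2(R.as_matrix()[1,0],R.as_matrix()[0,0])).round(2),"F",s["contact_force"].round(1),"M",s["moment"].round(2),"w",round(s["width"],4),"q",s["qpos"].round(2))
print("row",(R.inv().apply(np.array([x,y,z])-s["position"])*1000).round(1),np.degrees((R.inv()*T).as_rotvec()).round(2))
E
python3 go.py .569 .1075 .197 116.7
```

```text
t 1.2 pos [ 0.375  -0.2079  0.1969] yaw 85.8 F [ 0.8 -1.1 -0.3] M [ 0.02 -0.07 -0.09] w 0.0851 q [-0.67  0.05  1.79  0.    1.3  -0.6 ]
row [ 3.287e+02  1.703e+02 -2.000e-01] [  0.05   0.06 -30.9 ]
```

Call:
{"fn": "servo_tool", "kwargs": {
  "steps": [
    [329,170,0,0,0,-31],
    [329,170,0,0,0,-31],
    [329,170,0,0,0,-31],
    [329,170,0,0,0,-31],
    [329,170,0,0,0,-31],
    [329,170,0,0,0,-31],
    [329,170,0,0,0,-31],
    [329,170,0,0,0,-31]
  ]
}}

```text
clock: 2.0
position: [0.5717, 0.1089, 0.1962]
ee_rot: [0.0, 0.525, 0.851, 0.001]
contact_force: [-1.0, -0.3, -0.5]
width: 0.0854
```

```bash
python3 go.py .569 .1075 .19 116.7
```

```text
t 2.0 pos [0.5717 0.1089 0.1962] yaw 116.67 F [-1.  -0.3 -0.5] M [-0.01 -0.04 -0.04] w 0.0854 q [ 0.07  0.29  1.49  0.    1.36 -0.4 ]
row [-0.1 -3.1  6.2] [ 0.11 -0.05 -0.03]
```

Call:
{"fn": "servo_tool", "kwargs": {
  "steps": [
    [0,-3,6,0,0,0],
    [0,-3,6,0,0,0],
    [0,-3,6,0,0,0]
  ]
}}

```text
clock: 2.3
position: [0.5659, 0.1021, 0.1902]
ee_rot: [-0.0, 0.527, 0.85, -0.001]
contact_force: [0.1, -0.4, -0.0]
width: 0.0854
```

```bash
python3 go.py .569 .1075 .127 116.7
python3 - <<'E'
from h import *
i,d=cams.get_image("scene");save(i[90:210,220:380],"s1",4.5)
i,d=cams.get_image("top");save(i[150:290,110:260],"t1",4)
E
```

```text
t 2.3 pos [0.5659 0.1021 0.1902] yaw 116.4 F [ 0.1 -0.4 -0. ] M [ 0.02 -0.04 -0.01] w 0.0854 q [ 0.06  0.28  1.51 -0.    1.35 -0.4 ]
row [ 3.4  5.3 63.2] [-0.1   0.01 -0.3 ]
```

View pics/s1.png

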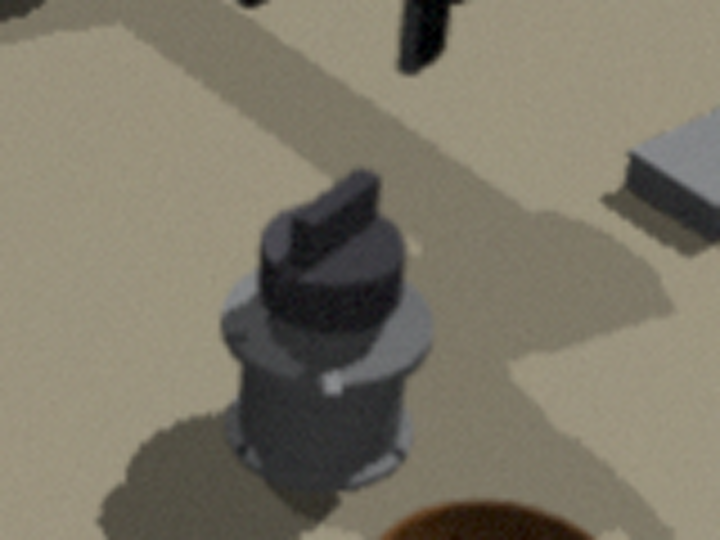

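View pics/t1.png

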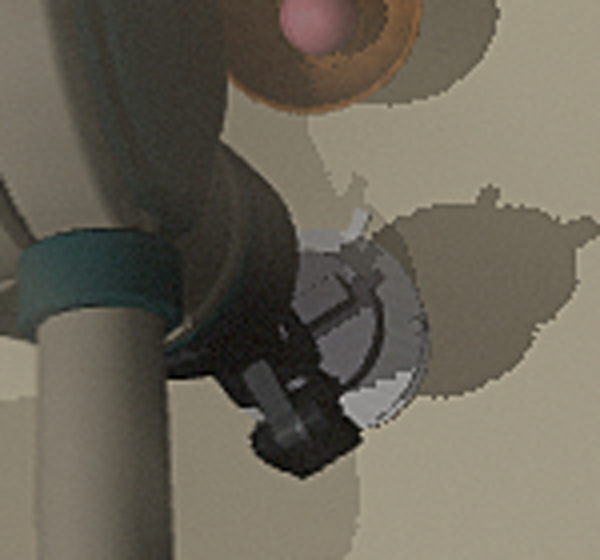

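Call:
{"fn": "servo_tool", "kwargs": {
  "steps": [
    [3.4,5.3,20,0,0,-0.3],
    [3.4,5.3,45,0,0,-0.3],
    [3.4,5.3,55,0,0,-0.3],
    [3.4,5.3,55,0,0,-0.3]
  ]
}}

```text
clock: 2.8
position: [0.5689, 0.1081, 0.1343]
ee_rot: [-0.001, 0.525, 0.851, -0.001]
contact_force: [-0.6, 0.5, 0.6]
width: 0.0853
```

```bash
python3 go.py .569 .1075 .127 116.7
python3 - <<'E'
from h import *
i,d=cams.get_image("scene");save(i[70:210,220:380],"s2",4.5)
E
```

```text
t 2.8 pos [0.5689 0.1081 0.1343] yaw 116.7 F [-0.6  0.5  0.6] M [-0.02  0.02 -0.03] w 0.0853 q [ 0.07  0.32  1.59 -0.    1.23 -0.4 ]
row [-0.6 -0.1  7.3] [-0.18 -0.06  0.  ]
```

View pics/s2.png

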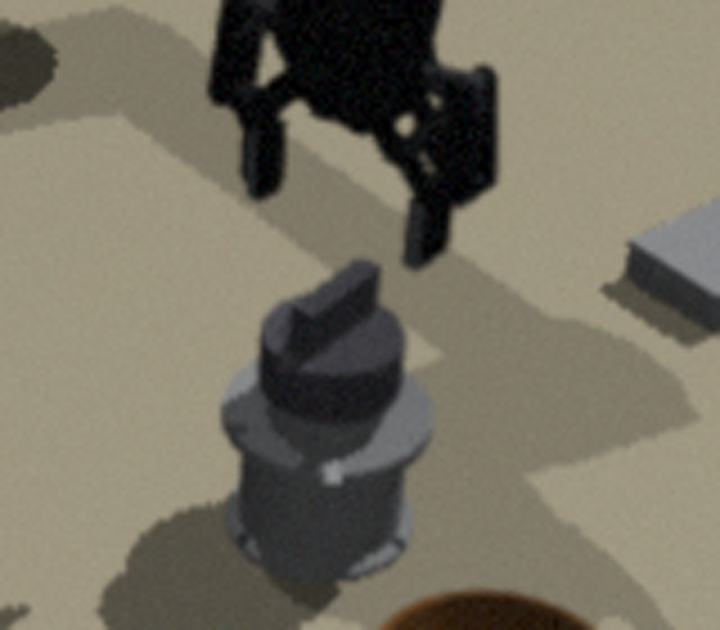

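Run:
```python
from h import *
i,d=cams.get_image("scene");P=cloud("scene",d)
w=(np.abs(P[...,0]-.57)<.08)&(np.abs(P[...,1]-.108)<.08)&(P[...,2]>.1)
for lo in np.arange(.13,.26,.01):
    m=w&(P[...,2]>=lo)&(P[...,2]<lo+.01)
    Q=P[m]; 
    if len(Q): print(lo.round(2),len(Q),"x",Q[:,0].min().round(3),Q[:,0].max().round(3),"y",Q[:,1].min().round(3),Q[:,1].max().round(3), [ (Q[s][:,:2].mean(0).round(3),s.sum()) for s in (Q[:,1]>.115,Q[:,1]<.1) if s.any()])
print(telemetry.get_state()["position"])
```

```text
0.13 69 x 0.56 0.588 y 0.08 0.136 [(array([0.567, 0.126]), np.int64(21)), (array([0.582, 0.088]), np.int64(31))]
0.14 109 x 0.553 0.588 y 0.08 0.137 [(array([0.563, 0.126]), np.int64(34)), (array([0.58 , 0.089]), np.int64(47))]
0.15 47 x 0.558 0.586 y 0.081 0.132 [(array([0.565, 0.123]), np.int64(13)), (array([0.58 , 0.088]), np.int64(20))]
0.18 27 x 0.524 0.619 y 0.076 0.132 [(array([0.616, 0.124]), np.int64(9)), (array([0.53 , 0.087]), np.int64(18))]
0.19 75 x 0.524 0.624 y 0.075 0.139 [(array([0.618, 0.126]), np.int64(37)), (array([0.531, 0.084]), np.int64(38))]
0.2 82 x 0.522 0.624 y 0.075 0.138 [(array([0.618, 0.125]), np.int64(40)), (array([0.531, 0.084]), np.int64(42))]
0.21 78 x 0.521 0.626 y 0.076 0.138 [(array([0.618, 0.125]), np.int64(41)), (array([0.531, 0.084]), np.int64(37))]
0.22 71 x 0.515 0.634 y 0.073 0.14 [(array([0.621, 0.123]), np.int64(30)), (array([0.529, 0.083]), np.int64(41))]
0.23 178 x 0.507 0.641 y 0.064 0.152 [(array([0.621, 0.128]), np.int64(97)), (array([0.523, 0.076]), np.int64(78))]
0.24 245 x 0.502 0.64 y 0.064 0.152 [(array([0.62 , 0.132]), np.int64(115)), (array([0.531, 0.081]), np.int64(91))]
0.25 244 x 0.509 0.639 y 0.065 0.15 [(array([0.614, 0.131]), np.int64(88)), (array([0.543, 0.084]), np.int64(102))]
[0.57074536 0.10852652 0.13629353]
```

Call:
{"fn": "servo_tool", "kwargs": {
  "steps": [
    [0,0,0,0,0,0],
    [0,0,0,0,0,0],
    [0,0,0,0,0,0],
    [0,0,0,0,0,0]
  ],
  "hand": 130
}}

```text
clock: 3.3
position: [0.5705, 0.1091, 0.1359]
ee_rot: [0.0, 0.524, 0.852, 0.0]
contact_force: [0.0, -0.0, 0.5]
width: 0.0417
```

```bash
cat > tips.py <<'E'
from h import *
import sys
i,d=cams.get_image("scene");P=cloud("scene",d);save(i[70:210,220:380],sys.argv[1],4.5)
w=(np.abs(P[...,0]-.57)<.08)&(np.abs(P[...,1]-.108)<.08)&(P[...,2]>.1)
for lo in np.arange(.11,.24,.01):
    m=w&(P[...,2]>=lo)&(P[...,2]<lo+.01)
    Q=P[m]; 
    if len(Q): print(lo.round(2),len(Q),[ (Q[s][:,:2].mean(0).round(3),int(s.sum())) for s in (Q[:,0]>.59,Q[:,0]<.55) if s.any()])
s=telemetry.get_state();print(s["clock"],s["position"],s["width"],s["contact_force"])
E
python3 tips.py s3
```

```text
0.11 110 [(array([0.599, 0.102]), 79)]
0.12 349 [(array([0.597, 0.105]), 94), (array([0.542, 0.091]), 28)]
0.13 68 []
0.14 94 []
0.15 56 []
0.17 33 [(array([0.597, 0.114]), 12), (array([0.548, 0.101]), 9)]
0.18 76 [(array([0.599, 0.117]), 35), (array([0.546, 0.097]), 16)]
0.19 80 [(array([0.599, 0.117]), 39), (array([0.547, 0.097]), 17)]
0.2 84 [(array([0.6  , 0.117]), 41), (array([0.546, 0.098]), 19)]
0.21 79 [(array([0.602, 0.114]), 31), (array([0.544, 0.094]), 26)]
0.22 181 [(array([0.608, 0.121]), 87), (array([0.537, 0.088]), 68)]
0.23 151 [(array([0.606, 0.12 ]), 74), (array([0.529, 0.084]), 54)]
3.35 [0.57039704 0.10906168 0.13574932] 0.041886030552703825 [ 0.27229073 -0.81640102 -0.69226497]
```

View pics/s3.png

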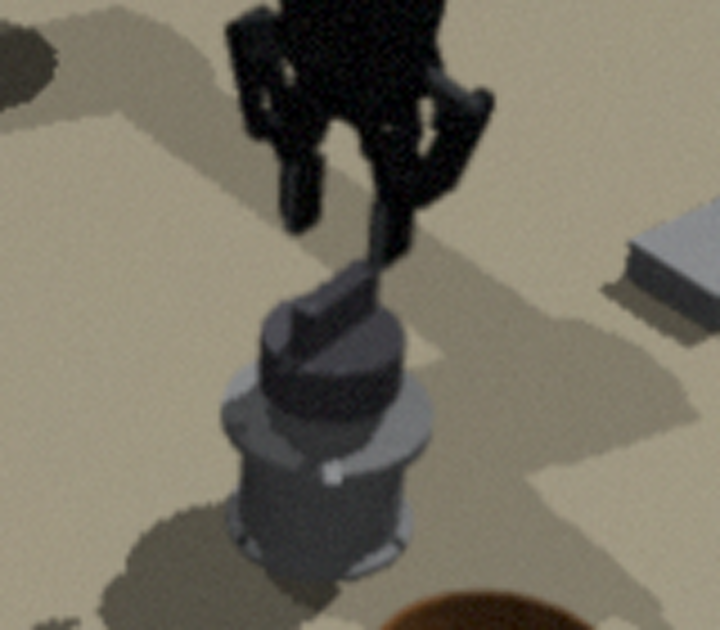

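Run:
```python
from h import *
i,d=cams.get_image("scene");P=cloud("scene",d);np.savez("s3.npz",i=i,d=d)
s=telemetry.get_state();c=s["position"][:2]
a=np.radians(116.7);U=np.array([np.cos(a),np.sin(a)]);V=np.array([-np.sin(a),np.cos(a)])*-1
w=(np.abs(P[...,0]-.57)<.08)&(np.abs(P[...,1]-.108)<.08)&(P[...,2]>.165)&(P[...,2]<.208)
Q=P[w];u=(Q[:,:2]-c)@U;v=(Q[:,:2]-c)@V
for sgn in(1,-1):
    k=v*sgn>0
    print(sgn,"u",np.percentile(u[k]*1000,[0,5,25,50,75,95,100]).round(1),"v",np.percentile(v[k]*1000,[0,5,25,50,75,95,100]).round(1),"z",np.percentile(Q[k,2],[0,2,5]).round(4))
# wing in same frame
w=(np.abs(P[...,0]-.57)<.05)&(np.abs(P[...,1]-.108)<.05)&(P[...,2]>.13)&(P[...,2]<.155)
Q=P[w];u=(Q[:,:2]-c)@U;v=(Q[:,:2]-c)@V
print("wing u",np.percentile(u*1000,[1,50,99]),"v",np.percentile(v*1000,[1,50,99]))
```

```text
1 u [-12.9 -12.1 -10.1  -6.8  -3.    4.6   7.3] v [19.3 22.  25.9 28.8 33.4 34.7 35.7] z [0.1735 0.1757 0.1777]
-1 u [-13.6 -12.1  -8.7  -6.1   0.9   9.2  12.3] v [-35.6 -33.9 -25.9 -22.5 -21.7 -20.6 -20.1] z [0.1726 0.1741 0.1752]
wing u [-30.32163942  -7.81211105  27.62914361] v [-8.90332938  2.93106296  6.16462927]
```

Call:
{"fn": "servo_tool", "kwargs": {
  "steps": [
    [-1,-1.5,10,0,0,0],
    [-1,-1.5,20,0,0,0],
    [-1,-1.5,25,0,0,0],
    [-1,-1.5,25,0,0,0]
  ]
}}

```text
clock: 3.8
position: [0.5683, 0.1073, 0.1089]
ee_rot: [-0.001, 0.524, 0.852, -0.001]
contact_force: [-0.0, -0.2, -0.5]
width: 0.0417
```

```bash
python3 tips.py s4;  python3 go.py .569 .1075 .1 116.7
```

```text
0.11 113 [(array([0.6  , 0.102]), 86)]
0.12 338 [(array([0.597, 0.105]), 91), (array([0.542, 0.091]), 29)]
0.13 53 []
0.14 98 [(array([0.594, 0.113]), 4), (array([0.546, 0.102]), 5)]
0.15 109 [(array([0.598, 0.114]), 33), (array([0.546, 0.096]), 19)]
0.16 73 [(array([0.598, 0.115]), 35), (array([0.546, 0.094]), 22)]
0.17 77 [(array([0.597, 0.116]), 40), (array([0.546, 0.097]), 23)]
0.18 63 [(array([0.599, 0.112]), 21), (array([0.546, 0.093]), 25)]
0.19 154 [(array([0.606, 0.118]), 77), (array([0.539, 0.087]), 56)]
0.2 150 [(array([0.606, 0.119]), 64), (array([0.53 , 0.083]), 61)]
0.21 192 [(array([0.605, 0.116]), 84), (array([0.525, 0.082]), 44)]
0.22 185 [(array([0.61 , 0.118]), 65), (array([0.524, 0.079]), 50)]
0.23 202 [(array([0.609, 0.117]), 91), (array([0.526, 0.076]), 55)]
3.85 [0.56885868 0.10737835 0.10955939] 0.04185694942539965 [0.30313788 0.21029675 0.52602899]
t 3.85 pos [0.5689 0.1074 0.1096] yaw 116.77 F [0.3 0.2 0.5] M [-0.02  0.04  0.01] w 0.0419 q [ 0.07  0.34  1.63 -0.    1.17 -0.4 ]
row [0.  0.2 9.6] [-0.1  -0.03  0.07]
```

View pics/s4.png

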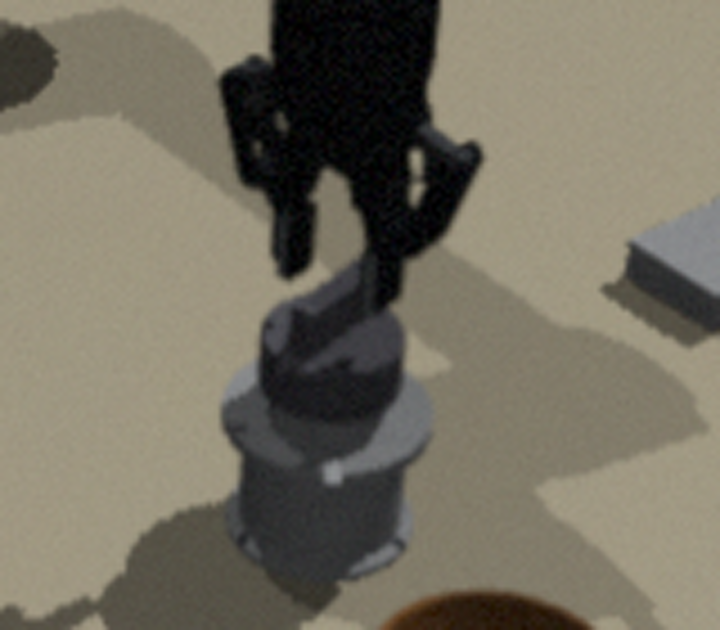

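The fingertips are at z≈0.147 in the depth image, while the reported TCP is z=0.110. The wing sits centred between the tips. I'll trust the camera for height, go 15 mm lower and close.

Call:
{"fn": "servo_tool", "kwargs": {
  "steps": [
    [0,0,8,0,0,0],
    [0,0,15,0,0,0],
    [0,0,15,0,0,0]
  ]
}}

```text
clock: 4.15
position: [0.5684, 0.1074, 0.0942]
ee_rot: [-0.001, 0.524, 0.852, -0.001]
contact_force: [-0.8, 0.8, 0.4]
width: 0.0424
```

Call:
{"fn": "servo_tool", "kwargs": {
  "steps": [
    [0,0,0,0,0,0],
    [0,0,0,0,0,0],
    [0,0,0,0,0,0],
    [0,0,0,0,0,0],
    [0,0,0,0,0,0]
  ],
  "hand": 255,
  "grip_force": 40
}}

```text
clock: 4.65
position: [0.5697, 0.1075, 0.0958]
ee_rot: [0.0, 0.524, 0.852, 0.0]
contact_force: [0.4, -0.5, 0.3]
width: 0.013
```

```bash
python3 tips.py s5;  python3 go.py .569 .1075 .0946 116.7
```

```text
0.11 107 [(array([0.6  , 0.102]), 81), (array([0.541, 0.087]), 1)]
0.12 336 [(array([0.597, 0.105]), 96), (array([0.543, 0.091]), 22)]
0.13 50 []
0.14 91 [(array([0.592, 0.109]), 1)]
0.15 101 [(array([0.591, 0.109]), 4)]
0.16 71 [(array([0.591, 0.109]), 4)]
0.17 87 [(array([0.597, 0.111]), 23), (array([0.547, 0.085]), 8)]
0.18 159 [(array([0.602, 0.114]), 39), (array([0.543, 0.085]), 40)]
0.19 139 [(array([0.605, 0.114]), 45), (array([0.537, 0.084]), 36)]
0.2 165 [(array([0.609, 0.116]), 44), (array([0.533, 0.082]), 57)]
0.21 173 [(array([0.608, 0.117]), 71), (array([0.53 , 0.078]), 45)]
0.22 251 [(array([0.611, 0.121]), 131), (array([0.527, 0.079]), 66)]
0.23 205 [(array([0.603, 0.115]), 91), (array([0.54 , 0.083]), 26)]
4.7 [0.56969539 0.10747342 0.09576466] 0.012718522449401559 [ 1.60026835 -0.05034539  0.64310335]
t 4.7 pos [0.5697 0.1075 0.0958] yaw 116.77 F [ 1.6 -0.1  0.6] M [ 0.04 -0.09  0.01] w 0.0127 q [ 0.07  0.35  1.65 -0.    1.14 -0.4 ]
row [ 0.3 -0.6  1.2] [0.04 0.02 0.07]
```

View pics/s5.png

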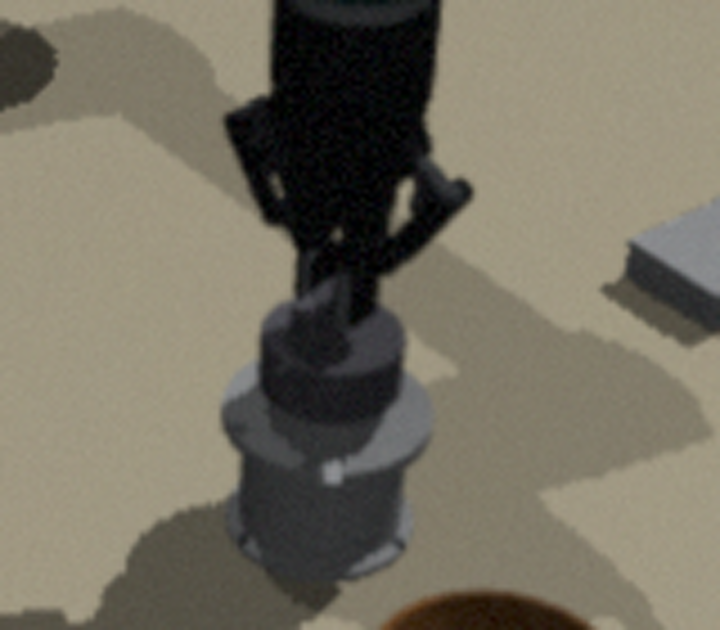

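Call:
{"fn": "servo_tool", "kwargs": {
  "steps": [
    [0,0,0,0,0,-6],
    [0,0,0,0,0,-12],
    [0,0,0,0,0,-18],
    [0,0,0,0,0,-24],
    [0,0,0,0,0,-30],
    [0,0,0,0,0,-36],
    [0,0,0,0,0,-38],
    [0,0,0,0,0,-38]
  ]
}}

```text
clock: 5.5
position: [0.5691, 0.1074, 0.0953]
ee_rot: [-0.0, 0.218, 0.976, -0.0]
contact_force: [-0.7, 0.7, 0.2]
width: 0.0128
```

```bash
python3 tips.py s6|tail -1;  python3 go.py .569 .1075 .0827 154.7
python3 - <<'E'
from h import *
i,d=cams.get_image("top");save(i[150:290,110:260],"t6",4)
E
```

```text
5.55 [0.56915016 0.10743463 0.09529363] 0.012868626187911564 [-0.63186176  0.97626526 -0.35761283]
t 5.55 pos [0.5692 0.1074 0.0953] yaw 154.73 F [-0.6  1.  -0.4] M [-0.01  0.02 -0.01] w 0.0129 q [ 0.07  0.36  1.65 -0.    1.14 -1.06]
row [ 0.2 -0.  12.6] [-0.02 -0.02  0.03]
```

View pics/s6.png

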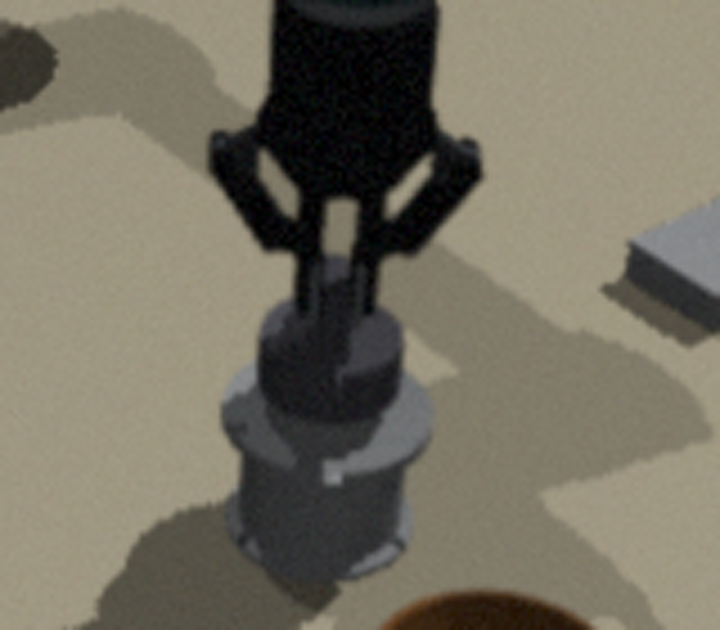

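View pics/t6.png

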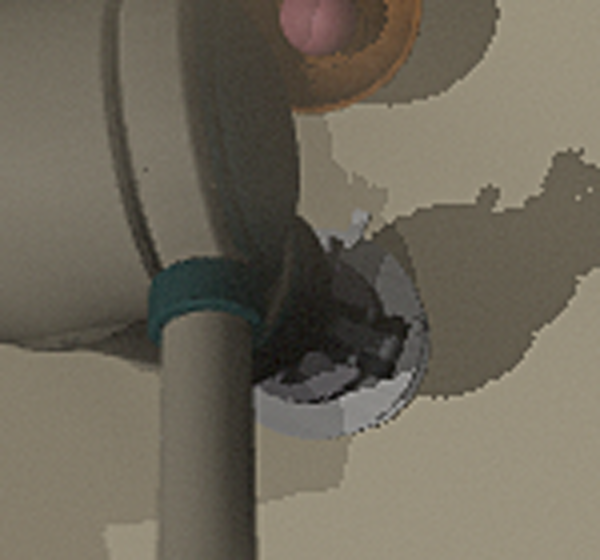

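The nose (s6 at 337,378) is now above the start mark (s6 at 332,472). Lowering it in the grip.

Call:
{"fn": "servo_tool", "kwargs": {
  "steps": [
    [0,0,3,0,0,0],
    [0,0,6,0,0,0],
    [0,0,9,0,0,0],
    [0,0,12,0,0,0],
    [0,0,12,0,0,0],
    [0,0,12,0,0,0]
  ]
}}

```text
clock: 6.2
position: [0.5693, 0.1074, 0.0837]
ee_rot: [-0.0, 0.218, 0.976, -0.0]
contact_force: [-1.1, 0.4, 2.0]
width: 0.0128
```

```bash
python3 tips.py s7|tail -1;  python3 go.py .569 .1075 .0827 154.7
python3 - <<'E'
from h import *
z=0
i,d=cams.get_image("scene");P=cloud("scene",d)
m=(np.linalg.norm(P[...,:2]-[.5695,.107],axis=-1)<.034)&(P[...,2]>.085)&(P[...,2]<.13)
print(np.histogram(P[m][:,2],bins=np.arange(.085,.131,.003)))
E
```

```text
6.25 [0.56933007 0.10741354 0.0837045 ] 0.013152057542888217 [-1.12250287  0.91050081  3.0399717 ]
t 6.25 pos [0.5693 0.1074 0.0837] yaw 154.77 F [-1.1  0.9  3. ] M [-0.04  0.24 -0.06] w 0.0132 q [ 0.07  0.37  1.67 -0.    1.11 -1.06]
row [ 0.3 -0.1  1. ] [-0.01  0.    0.07]
(array([ 14,  15,  12,  17,  12,  17,  10,  25, 188,  79,   9,   4,  14,
        17,  20]), array([0.085, 0.088, 0.091, 0.094, 0.097, 0.1  , 0.103, 0.106, 0.109,
       0.112, 0.115, 0.118, 0.121, 0.124, 0.127, 0.13 ]))
```

View pics/s7.png

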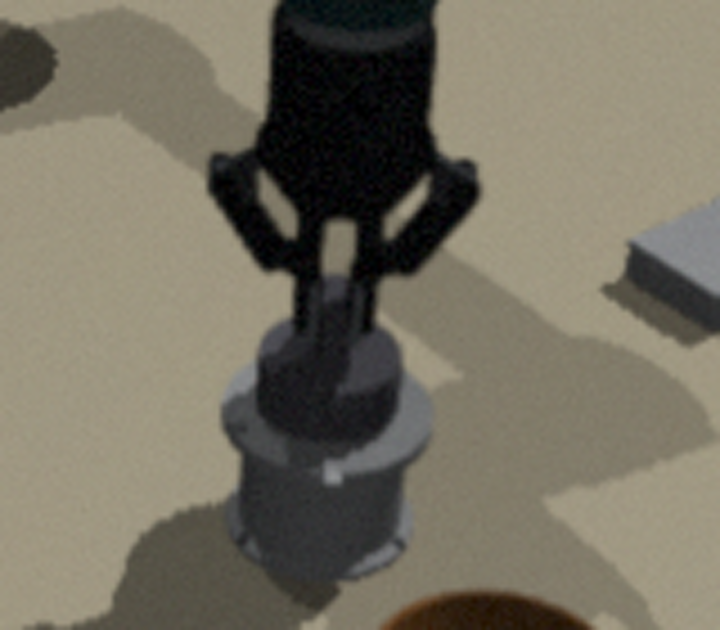

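The cap top fell from about 0.122 to 0.1105 m, so it has dropped. Now screwing it forward.

Call:
{"fn": "servo_tool", "kwargs": {
  "steps": [
    [0,0,0,0,0,6],
    [0,0,0,0,0,12],
    [0,0,0,0,0,18],
    [0,0,0,0,0,24],
    [0,0,0,0,0,30],
    [0,0,0,0,0,36],
    [0,0,0,0,0,36]
  ]
}}

```text
clock: 7.0
position: [0.5693, 0.1074, 0.0831]
ee_rot: [-0.0, 0.509, 0.861, -0.0]
contact_force: [0.6, 0.4, -1.0]
width: 0.013
```

```bash
python3 go.py .569 .1075 .0827 88.7
```

```text
t 7.0 pos [0.5693 0.1074 0.0831] yaw 118.79 F [ 0.6  0.4 -1. ] M [-0.02  0.04 -0.02] w 0.013 q [ 0.07  0.37  1.67 -0.    1.11 -0.44]
row [ 0.2 -0.3  0.4] [-2.000e-02  0.000e+00  3.009e+01]
```

Call:
{"fn": "servo_tool", "kwargs": {
  "steps": [
    [0,0,0.3,0,0,6],
    [0,0,0.6,0,0,12],
    [0,0,1,0,0,18],
    [0,0,1.5,0,0,24],
    [0,0,2,0,0,28],
    [0,0,2,0,0,30],
    [0,0,2,0,0,31],
    [0,0,2,0,0,31]
  ]
}}

```text
clock: 7.8
position: [0.5695, 0.1074, 0.0814]
ee_rot: [0.0, 0.72, 0.694, 0.0]
contact_force: [0.6, -0.4, -0.4]
width: 0.0132
```

```bash
python3 tips.py s8|tail -1; python3 go.py .569 .1075 .0827 88.7
```

```text
7.85 [0.56950138 0.10744046 0.08140277] 0.013379770403460927 [ 0.50295469 -0.20735172 -0.38789307]
t 7.85 pos [0.5695 0.1074 0.0814] yaw 87.86 F [ 0.5 -0.2 -0.4] M [-0.01 -0.07 -0.01] w 0.0134 q [ 0.07  0.37  1.67 -0.    1.1   0.1 ]
row [ 0.  -0.5 -1.3] [ 0.01  0.01 -0.84]
```

View pics/s8.png

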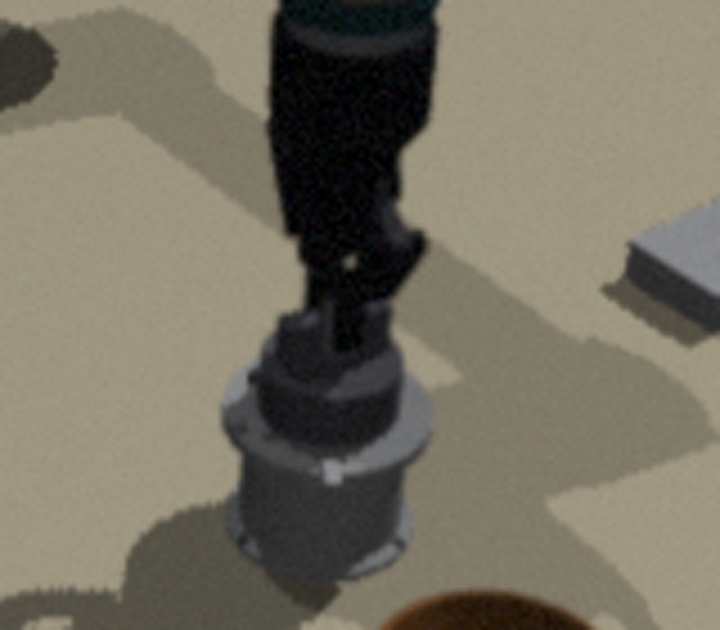

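Call:
{"fn": "servo_tool", "kwargs": {
  "steps": [
    [0,0,0,0,0,0],
    [0,0,0,0,0,0],
    [0,0,0,0,0,0],
    [0,0,0,0,0,0]
  ],
  "hand": 120
}}

```text
clock: 8.25
position: [0.5693, 0.1074, 0.0815]
ee_rot: [0.0, 0.721, 0.693, -0.0]
contact_force: [0.1, -0.3, -0.9]
width: 0.0453
```

Call:
{"fn": "servo_tool", "kwargs": {
  "steps": [
    [0,0,-20,0,0,0],
    [0,0,-50,0,0,0],
    [0,0,-80,0,0,0],
    [0,0,-110,0,0,0],
    [-150,0,-140,0,0,0],
    [-150,0,-140,0,0,0],
    [-150,0,-140,0,0,0],
    [-150,0,-140,0,0,0]
  ]
}}

```text
clock: 9.05
position: [0.5642, -0.0482, 0.223]
ee_rot: [0.003, 0.723, 0.691, -0.0]
contact_force: [-0.0, -0.2, -0.5]
width: 0.0452
```

```bash
cat > fin.py <<'E'
from h import *
z=np.load("scene0.npz")
for n,c in(("scene",[.5695,.107]),("top",[.567,.108])):
    i,d=cams.get_image(n);P=cloud(n,d);Z=P[...,2];D=np.linalg.norm(P[...,:2]-c,axis=-1)
    save(i[90:250,220:380] if n=="scene" else i[110:290,110:260],n+"fin",3.7)
    m=(D<.034)&(Z>.09)&(Z<.115);print(n,"captop z",np.median(Z[m]))
    A=np.c_[P[m][:,:2],np.ones(m.sum())];print("tilt",np.linalg.lstsq(A,Z[m],rcond=None)[0][:2])
    w=(D<.04)&(Z>.125)&(Z<.142);print("wing",w.sum(),cv2.minAreaRect(P[w][:,:2].astype(np.float32)),Z[w].max())
    for r in spotter.outline_of("bowl",n): print(r["conf"],r["rect"])
print(telemetry.get_state()["position"])
E
python3 fin.py
```

```text
scene captop z 0.1087821191343179
tilt [-0.2216871  0.0991623]
wing 183 ((0.5704798102378845, 0.107648104429245), (0.05823040381073952, 0.017855742946267128), 87.04032897949219) 0.13937584820718218
top captop z 0.10661993037751921
tilt [-0.00930118  0.06733243]Traceback (most recent call last):
  File "fin.py", line 8, in <module>
    w=(D<.04)&(Z>.125)&(Z<.142);print("wing",w.sum(),cv2.minAreaRect(P[w][:,:2].astype(np.float32)),Z[w].max())
                                                                                                    ~~~~~~~~^^
    return umr_maximum(a, axis, None, out, keepdims, initial, where)
ValueError: zero-size array to reduction operation maximum which has no identity
```

View pics/scenefin.png

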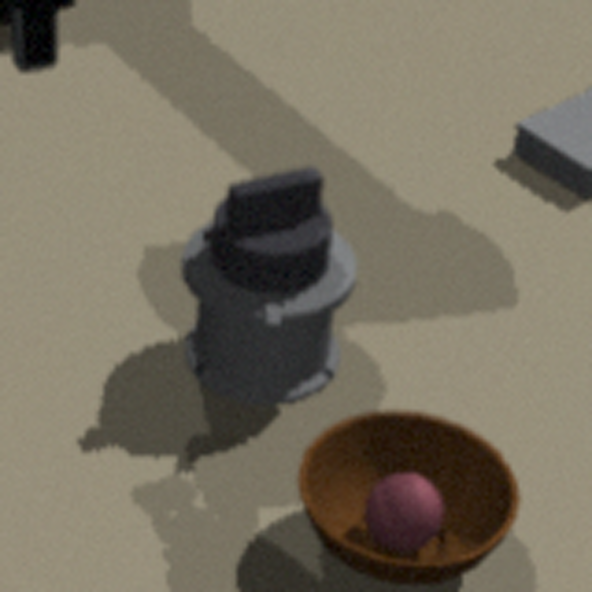

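View pics/topfin.png

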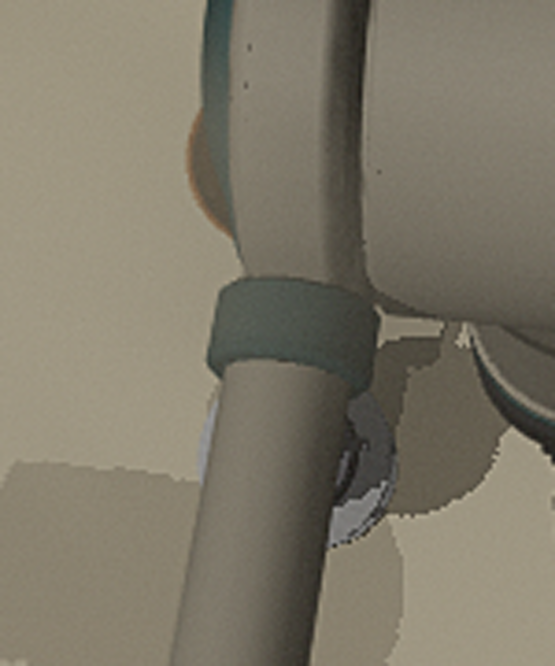

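Call:
{"fn": "servo_tool", "kwargs": {
  "steps": [
    [-80,0,0,0,0,0],
    [-80,0,0,0,0,0],
    [-80,0,0,0,0,0],
    [-80,0,0,0,0,0]
  ]
}}

```text
clock: 9.6
position: [0.5604, -0.1208, 0.2209]
ee_rot: [-0.001, 0.72, 0.693, 0.0]
contact_force: [1.2, -0.4, -0.5]
width: 0.0452
```

Run:
```python
from h import *
o=np.load("scene0.npz");P0=cloud("scene",o['d'])
i,d=cams.get_image("scene");P=cloud("scene",d);c=[.5695,.107]
D=np.linalg.norm(P[...,:2]-c,axis=-1);Z=P[...,2]
m=(D<.033)&(Z>.104)&(Z<.114);Q=P[m]
A=np.c_[Q[:,:2]-c,np.ones(m.sum())];print(m.sum(),np.median(Q[:,2]),np.linalg.lstsq(A,Q[:,2],rcond=None)[0])
print(np.histogram(Z[(D<.045)],bins=np.arange(.10,.146,.002)))
for X in(P0,P):
    b=(np.linalg.norm(X[...,:2]-[.75,.105],axis=-1)<.08)&(X[...,2]>.02);print("bowl",X[b].mean(0))
    h=(np.linalg.norm(X[...,:2]-c,axis=-1)>.04)&(np.linalg.norm(X[...,:2]-c,axis=-1)<.048)&(X[...,2]>.095)&(X[...,2]<.13);print("nose",X[h].mean(0) if h.any() else None,h.sum())
s=telemetry.get_state();print(s["clock"],s["position"],s["qd"].round(3))
```

```text
240 0.1089151309112466 [-0.04700648  0.01543195  0.10981685]
(array([ 19,  24,  31,  64, 174,  47,  21,  15,  21,  16,  20,  20,  13,
        17,  19,  24,  20,  59,  34,   6,   0,   0]), array([0.1  , 0.102, 0.104, 0.106, 0.108, 0.11 , 0.112, 0.114, 0.116,
       0.118, 0.12 , 0.122, 0.124, 0.126, 0.128, 0.13 , 0.132, 0.134,
       0.136, 0.138, 0.14 , 0.142, 0.144]))
bowl [0.7440456  0.10877945 0.03848663]
nose [0.58821843 0.06888946 0.12132642] 9
bowl [0.74396829 0.10887427 0.03849864]
nose [0.56762704 0.06481461 0.1070325 ] 10
9.65 [ 0.56038608 -0.12043794  0.22098607] [ 0.011 -0.006 -0.    -0.004  0.001 -0.003]
```

```bash
python3 -c "
from rig import sign_off;print(sign_off())"
```

```text
the job is handed in; nothing more can be done
None
```

The cap is screwed home on the wide pot and released, and I handed the job in at about 9.7 s of the 38 s limit. I gripped the wing and turned the cap back about 38° until its nose was over the start mark. I lowered it 12 mm into the thread, screwed it forward about 67°, let go and moved the arm clear.

**Last checks (scene camera):**
- **Height:** the wing's top is at about 0.135 m, which fits the home height of 77 mm. The cap's flat top read about 0.109 m, some 2 mm higher than that height implies, which is within the camera calibration.
- **Tilt:** a plane fitted to the cap's top showed about 3°, against a limit of about 7°.
- **Angle:** the nose points about 68° clockwise of the start mark, next to the stud. It may be 2° or so short of the hard stop; at least 52° was needed.
- **Bowl:** it has moved by less than 1 mm.
- **Robot:** the arm stands well clear, nothing is in the fingers, and the joints are nearly at rest.

**Disagreements:**
- The reported TCP height was about 33 mm lower than where the depth images showed the fingertips. I set the grasp height from the images, and the reported contact force stayed at about 3 N or less.
- The final top-camera check failed because the arm blocked its view of the cap, so the end state is confirmed by the scene camera alone.

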